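# Load the breakfast juice press

## Robot

A 6-joint arm with a two-finger parallel gripper is mounted at the origin on the work surface. World frame = base frame: x ahead of the robot, y to its left, z up, the work surface at z = 0. Lengths are in m, angles in rad, forces in N, time in s.
With the tool pointing down it reaches from about 0.35 to 0.775 m from the base axis. Payload 7.3 kg.
Tool frame: the origin (TCP) lies at the centre of the arm's flange, where the gripper is bolted on; the fingertips stand 178 mm ahead of it and the grasp point (between the pads) lies 159 mm ahead of it; z points along the fingers, y is the line along which they close (so a half turn about z gives the same grasp; the last joint's range is limited). The gripper opens to 92 mm and grips with 3 to 60 N. Pads are 19 mm wide; open, the fingers measure 130 mm over their backs; the gripper's body (75 mm by 190 mm) begins 47 mm behind the grasp point.
Start: joints at [-1.29, 0.342, 1.524, -0, 1.275, -0.146], TCP at [0.217, -0.478, 0.405] pointing down, gripper open.
Joint ranges: [-2.53, 2.53], [-0.77, 2.02], [0.04, 2.7], [-1, 4.14], [0.28, 2.66], [-3.11, 3.11]. Speed limits (rad/s): [2.57, 2.57, 3.14, 3.14, 3.14, 3.14].

## Interface

Orientations are given as [roll, pitch, yaw] about the fixed x, y, z axes, in that order (R = Rz(yaw) Ry(pitch) Rx(roll)).
In Python, from cell import telemetry, vision, ticket gives the robot as it stands.
- The arm moves only by the shell command python3 -m crank 'ROWS' [FORCE]. ROWS is JSON, a list of rows, each a list of 5 numbers: the gripper command: -1 is shut, 1 is fully open, values between are in proportion, then the shift along the tool's x, y, z in mm, then the turn about the tool's z in rad. In form: [[fingers, dx, dy, dz, roll], ...]. A call has 1 to 12 rows; each row is the pose to reach, as a shift and turn from the pose commanded when the call began, along the tool's axes at that moment; what a row does not reach only later rows make up. A row lasts 1/12 s, in which the tool goes at most 41.7 mm and 7.16 degrees, less where a joint would pass 70% of its speed; a pose out of reach is approached as far as the arm can. A call with a gripper value outside its range is refused whole. The fingers move at their own pace and stop on an object; FORCE is the grip in N (left out, the last holds). Time passes only in rows, so rows that repeat a pose let the fingers close. It gives the time, the measured TCP pose, the force, the opening and the grip force at its end, in the units of the state.
- telemetry.observe(): the state, without advancing time (a new reading comes with each control period).
- vision.read_camera(name): name is "side" or "top" or "wrist"; returns (picture, depth): 400x640x3 uint8, red, green, blue; 400x640 float32, m along the optical axis (not along the pixel's ray), 0 where there is no reading.
- vision.get_calibration(name): a dict with "camera_matrix" (3x3 intrinsics, pixels), "rvec" (rotation vector, rad) and "tvec" (3), from world to camera coordinates, as OpenCV has them. Camera axes: x right, y down, z forward; pixel columns grow to the right and rows downward; lengths in m; the calibration is good to about 2 mm. A picture is of the moment at which its call begins: read the wrist's pose just before it. get_calibration takes no time and is no camera call; for the wrist camera it gives the pose at the moment of the call.
- ticket.hand_in(): hands the job in; it is judged then, once.
The state is a dict: "time": time; "qpos": joint angles; "qvel": joint speeds; "joint_efforts": joint torques, N m; "tool_pos": TCP position; "tool_rot": TCP orientation; "contact_force": force on the tool from outside, world axes, zero at the start; "torque": the same for the moment, N m; "opening": finger opening in m; "grip_force": force on a finger pad.
Only numpy, scipy, OpenCV 4.12 (cv2) and the standard library are available. Lean on these libraries where they do the work, as an engineer would, in place of code of your own. Each camera call takes 0.05 s, during which the arm holds its last target. There are 200 camera calls.

## Task

Pick up the steel carrying tray with the two oranges by its handle and tip both oranges into the open feed hopper of the juice press, without the gripper's fingers touching the fruit. Then stand the empty tray upright on the counter, away from the hopper, and let go.

Things in the scene. Friction and masses are not known exactly. Their poses are not given: they have to be found in the camera images.
- tray_grip (a point): Centre of the wood grip bar (140 long in y, 14 x, 20 high) arched over the steel tray of oranges; a like tray has lemons. Axes of the tray: 140 wide (y), x -69 to +44, underside 125 below this point, z up, 0.3 kg empty. Walls 45 high, none at front (-x): there a lip slopes up 20 deg to 17 high, so oranges roll out over the -x edge when that is tipped over 20 deg down (35 to 45 empties it). In mm.
- hopper: Fixed feed hopper: open aluminium box, mouth 226 (x) by 210 (y) mm inside, walls 4, rim 130 mm above the counter. Origin on the counter below the middle of the mouth; z up. Its floor slopes from 58 mm high at -y to 30 at +y. A closed duct 110 mm wide, 100 high leads from its +y wall to the press.
- orange_a: One orange, a ball of 62 mm diameter, 140 g, lying loose in the tray, which it can roll about in; origin at its centre (its axes mean nothing).
- orange_b: The other orange, just the same; origin at its centre.

How it is judged:
On the way:
1. the tray is off the counter over the hopper and tipped by more than 20 degrees (angle between tray_grip's own z axis and vertical above 0.35 rad and horizontal distance between tray_grip and hopper below 0.22 m and height (world z) of tray_grip above 0.17 m), for 0.1 s.
At the end, for the whole second after the job is handed in: Both oranges lie inside the hopper's walls with their centres below its rim; the tray stands upright (within 10 degrees) on the counter (grip bar 110 to 140 mm above it), its handle more than 160 mm from the hopper's centre (x of orange_a in the frame of hopper between -0.113 and 0.113 m and y of orange_a in the frame of hopper between -0.105 and 0.105 m and height (world z) of each of orange_a, orange_b below 0.13 m and x of orange_b in the frame of hopper between -0.113 and 0.113 m and y of orange_b in the frame of hopper between -0.105 and 0.105 m and angle between tray_grip's own z axis and vertical below 0.175 rad and height (world z) of tray_grip between 0.11 and 0.14 m and horizontal distance between tray_grip and hopper above 0.16 m); the robot touches nothing.
It fails at once if the gripper's fingers press on an orange (over 1 N) (contact force between the fingers and orange_a above 1 N or contact force between the fingers and orange_b above 1 N).
It also fails if it takes over 56 s, if anything falls off the work surface, if the arm or the gripper's body presses on something with over 40 N, if the wrist force passes 120 N, or if a joint passes its speed limit or range.

## Working session

There is one attempt and no reset: what is moved stays moved. The work goes in short steps, Python scripts to look and compute and a shell command to move; the robot and the scene stay as the last step left them, time stands still between calls to the robot, and variables do not carry over. Pictures are saved under pics/ and viewed, at most 10 in all, crops included, and the job is handed in when it is done.

```bash
ls; mkdir -p pics
python3 - <<'E'
from cell import telemetry, vision
import cv2,numpy as np
print(telemetry.observe())
for n in ("top","side"):
    p,d=vision.read_camera(n); np.savez(f"/tmp/{n}.npz",p=p,d=d)
    cv2.imwrite(f"pics/{n}0.png",p[:,:,::-1]); c=vision.get_calibration(n); print(n,c)
E
```

```text
pics
{'time': 0.0, 'qpos': array([-1.28997463e+00,  3.42706450e-01,  1.52502609e+00,  1.13148494e-06,
        1.27539064e+00, -1.45977530e-01]), 'qvel': array([ 5.26036327e-05,  1.14840514e-03,  1.26054507e-03, -5.54049382e-04,
       -7.52108297e-04, -1.44603673e-03]), 'joint_efforts': array([ 9.18562073e-04, -4.31243956e+01, -2.44219315e+01,  7.18284328e-02,
        5.60222450e-02, -1.29177570e-04]), 'tool_pos': array([ 0.2173206 , -0.47775516,  0.40405003]), 'tool_rot': array([-3.14007856e+00, -2.23701138e-04,  4.26798725e-01]), 'contact_force': array([-0.35340972, -0.00961941,  0.33148265]), 'torque': array([-0.01316369,  0.03501296,  0.0339433 ]), 'grip_force': 0.0, 'opening': 0.0918278723081852}
top {'camera_matrix': array([[364.46733829,   0.        , 319.53024398],
       [  0.        , 364.46733829, 195.79851583],
       [  0.        ,   0.        ,   1.        ]]), 'rvec': array([ 2.13547231, -2.11824191,  0.15355957]), 'tvec': array([-0.00244839,  0.54063575,  0.89942978])}
side {'camera_matrix': array([[457.5186622 ,   0.        , 327.91768461],
       [  0.        , 457.5186622 , 193.51492259],
       [  0.        ,   0.        ,   1.        ]]), 'rvec': array([ 0.83200278, -2.62581698,  0.96513425]), 'tvec': array([0.45104782, 0.29924938, 0.90774359])}
```

View pics/top0.png

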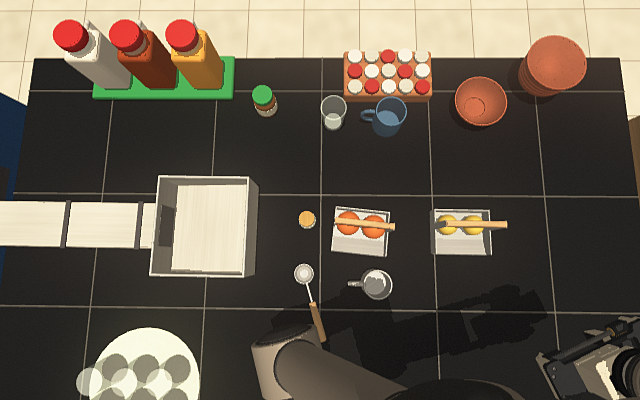

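View pics/side0.png

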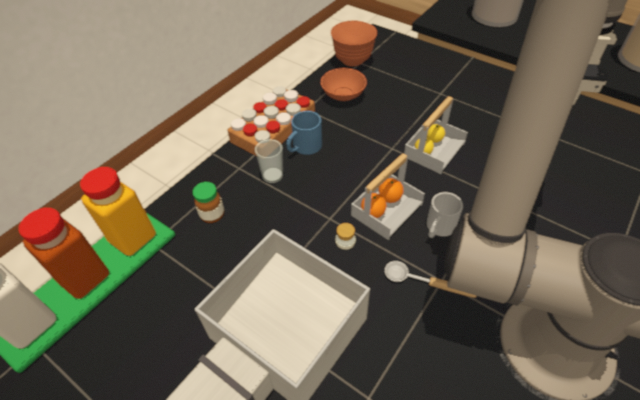

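The top view shows the orange tray around (362,230) with its wood bar from (333,222) to (395,227), the hopper's mouth around (205,225), and the lemon tray at (462,231). The tray's open lip seems to face the robot (image bottom). A ladle, a small jar and a mug stand near it.

```bash
cat > h.py <<'E'
import numpy as np,cv2
from cell import vision,telemetry
def cloud(n,p,d,c=None):
    c=c or vision.get_calibration(n); K=c["camera_matrix"]; R=cv2.Rodrigues(c["rvec"])[0]
    v,u=np.mgrid[:400,:640]
    P=np.stack([(u-K[0,2])/K[0,0]*d,(v-K[1,2])/K[1,1]*d,d],-1)
    W=(P-c["tvec"].reshape(3))@R; W[d==0]=np.nan
    return W
E
python3 - <<'E'
from h import *
np.set_printoptions(precision=4,suppress=True)
for n in("top","side"):
    z=np.load(f"/tmp/{n}.npz");p,d=z["p"],z["d"];W=cloud(n,p,d)
    hsv=cv2.cvtColor(p,cv2.COLOR_RGB2HSV)
    X,Y,Z=W[...,0],W[...,1],W[...,2]
    reg=(X>.3)&(X<.75)&(Y>-.25)&(Y<.05)
    bar=reg&(Z>.108)&(Z<.16)
    B=W[bar]; print(n,"bar",bar.sum(),B.min(0),B.max(0),B.mean(0),np.median(B[:,2]))
    if len(B): 
        t=B[B[:,2]>np.percentile(B[:,2],40)]
        r=cv2.minAreaRect((t[:,:2]*1000).astype(np.float32)); print(r)
    tr=reg&(Z>.006)&(Z<.1); S=W[tr]
    o=reg&(hsv[...,0]>3)&(hsv[...,0]<16)&(hsv[...,1]>200)&(Z<.09)&(Z>.02)
    nn,l,st,ce=cv2.connectedComponentsWithStats(o.astype(np.uint8))
    for i in range(1,nn):
        if st[i,4]>40: Q=W[l==i];print(" orange",st[i],Q.mean(0),Q.max(0))
    hop=(np.abs(Z-.13)<.006)&(Y>.02)&(Y<.5)&(X>.3)&(X<.8)
    H=W[hop]; print("hop",hop.sum(),H.min(0),H.max(0),cv2.minAreaRect((H[:,:2]*1000).astype(np.float32)))
    # profile along x at bar mid for tray
    if n=="top":
        for v in range(195,270,3): print(v,[tuple(W[v,u].round(3)) for u in (340,360,380)])
        for (u,v) in [(352,283),(378,283),(307,219),(304,272),(318,320),(433,225),(507,225)]: print(u,v,W[v,u])
E
```

```text
top bar 401 [ 0.45   -0.1728  0.1139] [ 0.4791 -0.034   0.1375] [ 0.4637 -0.103   0.1327] 0.13342330640014674
((464.16943359375, -103.88812255859375), (137.06161499023438, 13.4749174118042), 84.19287872314453)
hop 1064 [0.338  0.1682 0.124 ] [0.5752 0.3912 0.1358] ((456.87371826171875, 279.857177734375), (221.25205993652344, 236.17071533203125), 89.47481536865234)
195 [(np.float64(0.551), np.float64(-0.053), np.float64(-0.005)), (np.float64(0.551), np.float64(-0.107), np.float64(0.001)), (np.float64(0.551), np.float64(-0.161), np.float64(0.0))]
198 [(np.float64(0.542), np.float64(-0.053), np.float64(-0.001)), (np.float64(0.543), np.float64(-0.107), np.float64(-0.004)), (np.float64(0.543), np.float64(-0.161), np.float64(-0.0))]
201 [(np.float64(0.534), np.float64(-0.053), np.float64(-0.001)), (np.float64(0.535), np.float64(-0.107), np.float64(-0.005)), (np.float64(0.534), np.float64(-0.16), np.float64(0.002))]
204 [(np.float64(0.526), np.float64(-0.053), np.float64(-0.003)), (np.float64(0.527), np.float64(-0.107), np.float64(-0.003)), (np.float64(0.527), np.float64(-0.16), np.float64(
[... 3858 characters left out ...]
), np.float64(-0.001))]
352 283 [ 0.3229 -0.0795  0.066 ]
378 283 [ 0.3195 -0.1504  0.008 ]
307 219 [0.48   0.0334 0.0459]
304 272 [0.3452 0.0413 0.0052]
318 320 [0.2276 0.0033 0.0177]
433 225 [ 0.4682 -0.2901  0.0341]
507 225 [ 0.4611 -0.4302  0.1324]
side bar 458 [ 0.4462 -0.1725  0.1091] [ 0.4762 -0.0314  0.1382] [ 0.46   -0.0955  0.1301] 0.13279169564281484
((461.6884765625, -101.98444366455078), (138.01641845703125, 14.892309188842773), 84.40377044677734)
 orange [371 179  31  38 590] [ 0.4549 -0.1011  0.0511] [ 0.4835 -0.0427  0.0677]
hop 1736 [0.3352 0.1693 0.124 ] [0.5729 0.3908 0.1359] ((454.2731018066406, 279.7509765625), (220.75100708007812, 237.02105712890625), 89.50948333740234)
```

Run:
```python
import cv2
p=cv2.imread("pics/top0.png"); cv2.imwrite("pics/c1.png",cv2.resize(p[190:310,280:420],None,fx=5,fy=5,interpolation=2)[:600,:700])
```

```text
(no output)
```

View pics/c1.png

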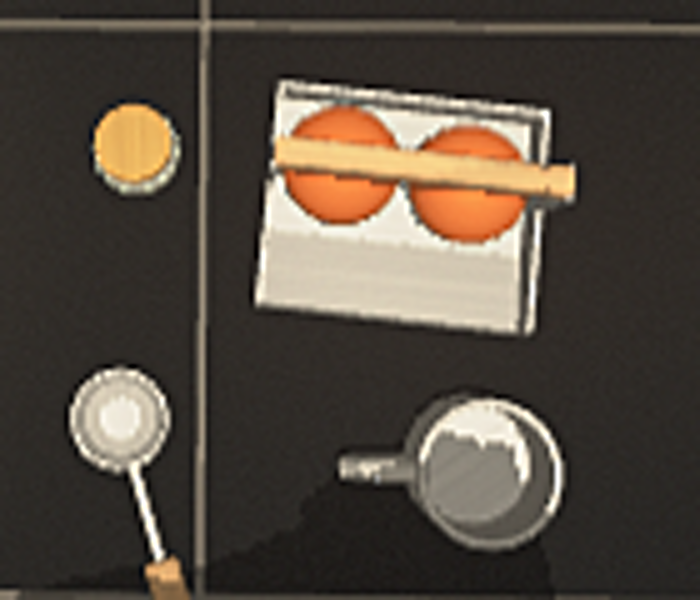

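Height, size and pose checks agree:
- **Bar:** centre (0.463, -0.103), top 0.134, about 138 x 14 mm, yaw about -0.1.
- **Tray:** the lip faces the robot.
- **Hopper:** centre (0.4555, 0.280), yaw about 0.

The tool can't be tilted by command. I'll grip the bar with moderate force, rest the tray's rear underside on the hopper's far rim, then lower and draw back. The rim then tips the tray in the pads, front down into the mouth.

Next I go above the bar and turn.

```bash
python3 -m crank '[[1,35,-22,0,-0.1],[1,70,-44,0,-0.2],[1,108,-68,0,-0.32],[1,146,-92,0,-0.44],[1,184,-116,0,-0.56],[1,222,-140,0,-0.68],[1,260,-164,0,-0.8],[1,298,-188,0,-0.9],[1,336,-212,0,-1.0],[1,365,-231,0,-1.044],[1,379,-239.5,0,-1.044],[1,379,-239.5,0,-1.044]]' 20
python3 - <<'E'
from h import *
np.set_printoptions(precision=4,suppress=True)
s=telemetry.observe(); print(s["tool_pos"],s["tool_rot"],s["qpos"])
p,d=vision.read_camera("wrist"); cv2.imwrite("pics/w1.png",p[:,:,::-1])
W=cloud("wrist",p,d); X,Y,Z=np.moveaxis(W,-1,0)
b=(Z>.118)&(Z<.15)&(X>.4)&(X<.53)&(Y>-.2)&(Y<0); B=W[b]; print(b.sum(),B.min(0),B.max(0),B.mean(0),cv2.minAreaRect((B[:,:2]*1000).astype(np.float32)))
E
```

```text
time: 1.1
tool_pos: [0.4652, -0.0987, 0.4044]
tool_rot: [3.141, -0.002, 1.476]
contact_force: [-0.5, -0.5, -0.1]
opening: 0.092
grip_force: 0.0
[ 0.4652 -0.0987  0.4044] [ 3.141  -0.0019  1.4761] [-0.371   0.2516  1.654   0.0021  1.236  -0.277 ]
3016 [ 0.4482 -0.163   0.1181] [ 0.4756 -0.0356  0.137 ] [ 0.4619 -0.0947  0.1339] ((461.96612548828125, -99.72982788085938), (127.55072021484375, 15.741591453552246), 84.6639404296875)
```

```bash
python3 -m crank '[[1,-3,-2,30,0],[1,-3,-2,60,0],[1,-3,-2,85,0],[1,-3,-2,105,0],[1,-3,-2,116,0],[1,-3,-2,120,0],[0.2,-3,-2,120,0],[-0.3,-3,-2,120,0],[-1,-3,-2,120,0],[-1,-3,-2,120,0],[-1,-3,-2,120,0],[-1,-3,-2,120,0]]' 20
python3 -m crank '[[-1,0,0,0,0],[-1,0,0,0,0],[-1,0,0,0,0],[-1,0,0,0,0]]' 20
```

```text
time: 2.15
tool_pos: [0.461, -0.1058, 0.2852]
tool_rot: [3.141, 0.0, 1.471]
contact_force: [0.1, -0.4, -0.2]
opening: 0.0564
grip_force: 0.0
time: 2.48
tool_pos: [0.4609, -0.1058, 0.2847]
tool_rot: [3.142, 0.0, 1.471]
contact_force: [-0.1, 0.2, 0.3]
opening: 0.0298
grip_force: 0.0
```

```bash
python3 -m crank '[[-1,0,0,0,0],[-1,0,0,0,0],[-1,0,0,0,0],[-1,0,0,0,0],[-1,0,0,0,0]]' 20
python3 -m crank '[[-1,0,0,-2,0],[-1,0,0,-5,0],[-1,0,0,-9,0],[-1,0,0,-14,0],[-1,0,0,-20,0],[-1,0,0,-25,0],[-1,0,0,-29,0],[-1,0,0,-30,0],[-1,0,0,-30,0]]' 20
python3 - <<'E'
from h import *
p,d=vision.read_camera("side"); cv2.imwrite("pics/s2.png",cv2.resize(p[100:280,300:520,::-1],None,fx=3,fy=3))
E
```

```text
time: 2.9
tool_pos: [0.4612, -0.1059, 0.2848]
tool_rot: [3.141, 0.0, 1.471]
contact_force: [2.9, -0.5, -1.2]
opening: 0.0138
grip_force: 20.0
time: 3.65
tool_pos: [0.461, -0.1058, 0.3152]
tool_rot: [3.141, 0.0, 1.471]
contact_force: [-0.2, 1.0, -6.5]
opening: 0.0137
grip_force: 20.0
```

View pics/s2.png

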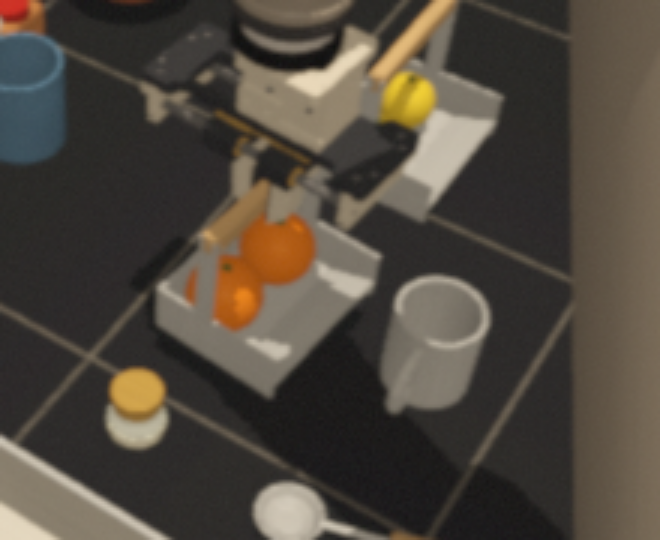

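The tray is lifted level, with the oranges at the back and the lip toward the robot. Now I raise it and carry it over the hopper.

```bash
python3 -m crank '[[-1,0,0,-4,0],[-1,0,0,-12,0],[-1,0,0,-24,0],[-1,0,0,-40,0],[-1,0,0,-58,0],[-1,0,0,-76,0],[-1,0,0,-94,0],[-1,0,0,-110,0],[-1,0,0,-124,0],[-1,0,0,-134,0],[-1,0,0,-139,0],[-1,0,0,-140,0]]' 20
python3 -m crank '[[-1,4,0,0,0],[-1,12,1,0,-0.01],[-1,24,2,0,-0.02],[-1,40,4,0,-0.03],[-1,60,6,0,-0.04],[-1,82,8,0,-0.05],[-1,104,10,0,-0.06],[-1,126,12,0,-0.07],[-1,148,14,0,-0.08],[-1,170,16,0,-0.09],[-1,192,18,0,-0.1],[-1,214,20,0,-0.1]]' 20
python3 -m crank '[[-1,22,0,0,0],[-1,44,0,0,0],[-1,66,0,0,0],[-1,88,0,0,0],[-1,108,0,0,0],[-1,126,0,0,0],[-1,142,0,0,0],[-1,156,0,0,0],[-1,166,0,0,0],[-1,172,0,0,0],[-1,174,0,0,0],[-1,174,0,0,0]]' 20
```

```text
time: 4.7
tool_pos: [0.4609, -0.1057, 0.4559]
tool_rot: [3.14, 0.001, 1.471]
contact_force: [-0.5, -0.3, -5.8]
opening: 0.0137
grip_force: 20.0
time: 5.7
tool_pos: [0.502, 0.107, 0.4537]
tool_rot: [-3.14, -0.0, 1.572]
contact_force: [0.6, -0.4, -5.6]
opening: 0.0137
grip_force: 20.0
time: 6.7
tool_pos: [0.5022, 0.2793, 0.4544]
tool_rot: [-3.141, 0.001, 1.571]
contact_force: [-0.6, 0.1, -5.6]
opening: 0.014
grip_force: 20.0
```

```bash
python3 -m crank '[[-1,0,4,0,0],[-1,0,12,0,0],[-1,0,22,2,0],[-1,0,30,8,0],[-1,0,34,16,0],[-1,0,35,24,0],[-1,0,35,30,0],[-1,0,35,34,0],[-1,0,35,34,0],[-1,0,35,34,0]]' 20
python3 - <<'E'
from h import *
np.set_printoptions(precision=4,suppress=True)
for n in("top","side"):
    p,d=vision.read_camera(n); 
    cv2.imwrite(f"pics/{n}3.png",cv2.resize(p[110:310,100:340,::-1] if n=="top" else p[150:400,170:420,::-1],None,fx=2.4,fy=2.4))
E
python3 -c "
import cv2,numpy as np
a=cv2.imread('pics/top3.png')[:480];b=cv2.imread('pics/side3.png')[:600]
a=cv2.resize(a,(400,333));b=cv2.resize(b,(400,400));o=np.zeros((400,800,3),np.uint8);o[:333,:400]=a;o[:,400:]=b;cv2.imwrite('pics/m3.png',o)"
```

```text
time: 7.53
tool_pos: [0.5369, 0.2793, 0.4205]
tool_rot: [-3.141, 0.0, 1.571]
contact_force: [0.3, 0.2, -4.2]
opening: 0.0142
grip_force: 20.0
```

View pics/m3.png

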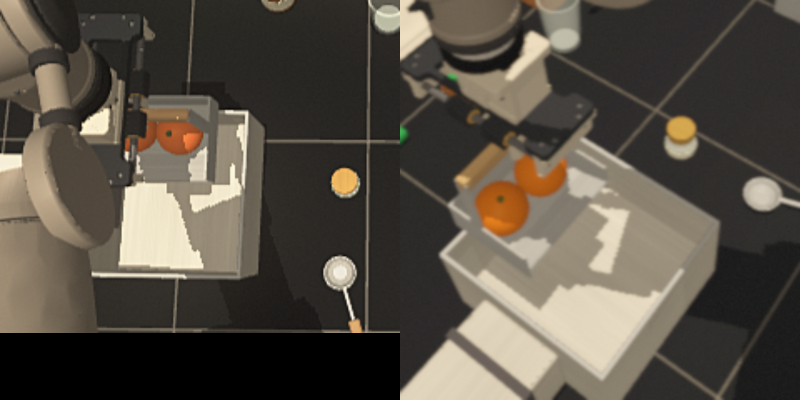

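The tray's rear overhangs the far rim, the lip is well inside the mouth, and both oranges are at the back. I start tipping and watch the force and the finger opening.

```bash
python3 -m crank '[[-1,0,0,3,0],[-1,0,0,6,0],[-1,0,-4,8,0],[-1,0,-9,10,0],[-1,0,-14,12,0],[-1,0,-19,14,0],[-1,0,-24,17,0],[-1,0,-29,19.5,0],[-1,0,-29,19.5,0]]' 20
python3 - <<'E'
from h import *
p,d=vision.read_camera("side");np.savez("/tmp/s4",p=p,d=d)
cv2.imwrite("pics/s4.png",cv2.resize(p[150:400,170:420,::-1],None,fx=2,fy=2))
E
```

```text
time: 8.38
tool_pos: [0.5068, 0.2794, 0.4011]
tool_rot: [-3.14, -0.0, 1.572]
contact_force: [-1.2, 1.3, 5.5]
opening: 0.0172
grip_force: 20.0
```

View pics/s4.png

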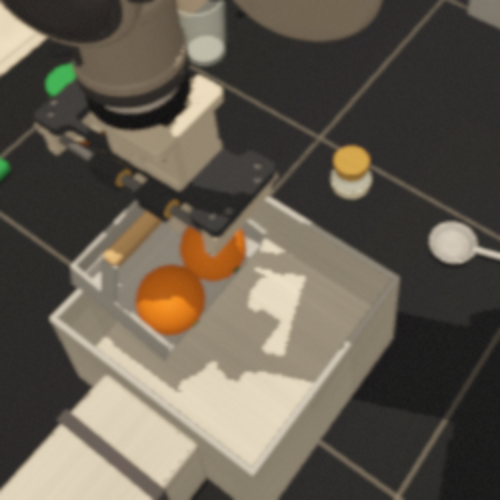

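```bash
python3 -m crank '[[-1,0,-5,3,0],[-1,0,-10,6,0],[-1,0,-15,9.5,0],[-1,0,-19,13,0],[-1,0,-23,17,0],[-1,0,-27,21,0],[-1,0,-31,25,0],[-1,0,-35,29,0],[-1,0,-38,33,0],[-1,0,-41.5,37.5,0],[-1,0,-41.5,37.5,0],[-1,0,-41.5,37.5,0]]' 20
python3 - <<'E'
from h import *
p,d=vision.read_camera("side");np.savez("/tmp/s5",p=p,d=d)
cv2.imwrite("pics/s5.png",cv2.resize(p[150:400,170:420,::-1],None,fx=2,fy=2))
E
```

```text
time: 9.43
tool_pos: [0.4665, 0.279, 0.3633]
tool_rot: [-3.14, 0.001, 1.571]
contact_force: [-3.1, 0.7, 3.8]
opening: 0.0208
grip_force: 20.0
```

View pics/s5.png

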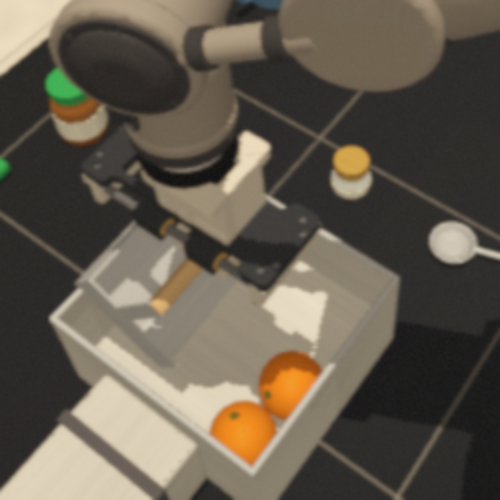

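Both oranges lie in the hopper near its robot-side wall. I check the tray's tilt from the depth before leaving.

Run:
```python
from h import *
np.set_printoptions(precision=3,suppress=True)
z=np.load("/tmp/s5.npz");W=cloud("side",z["p"],z["d"])
for cu,cv in [(205,305),(200,330),(220,300),(190,320),(180,340),(235,310),(125,290),(150,270),(165,255),(165,300),(180,283)]:
    u,v=170+cu//2,150+cv//2; Q=W[v-4:v+5,u-4:u+5].reshape(-1,3); Q=Q[~np.isnan(Q[:,0])]; m=Q.mean(0); s,V=np.linalg.svd(Q-m)[1:]; n=V[2]*np.sign(V[2][2]); print((cu,cv),m,n,"tilt",np.degrees(np.arccos(n[2])).round(1),"rms",s[2]/9)
```

```text
(205, 305) [0.486 0.28  0.082] [-0.888 -0.425  0.178] tilt 79.8 rms 0.004347732134594643
(200, 330) [0.484 0.293 0.05 ] [ 0.978 -0.081  0.191] tilt 79.0 rms 0.0038158625299850165
(220, 300) [0.484 0.261 0.062] [0.989 0.081 0.121] tilt 83.0 rms 0.0030731456657612523
(190, 320) [0.486 0.301 0.082] [0.984 0.18  0.012] tilt 89.3 rms 0.004473657246283444
(180, 340) [0.484 0.319 0.072] [0.983 0.037 0.177] tilt 79.8 rms 0.0033569121365445024
(235, 310) [0.472 0.256 0.047] [-0.024  0.153  0.988] tilt 8.9 rms 0.0011456198295113015
(125, 290) [0.543 0.323 0.114] [-0.634 -0.038  0.772] tilt 39.4 rms 0.0013414974427014238
(150, 270) [0.539 0.292 0.111] [-0.657 -0.011  0.754] tilt 41.1 rms 0.0011354220206406245
(165, 255) [0.54  0.272 0.112] [-0.646 -0.026  0.763] tilt 40.3 rms 0.0015384237324404496
(165, 300) [0.463 0.338 0.206] [0.938 0.039 0.343] tilt 69.9 rms 0.0034908888656479775
(180, 283) [0.465 0.317 0.203] [0.937 0.023 0.349] tilt 69.6 rms 0.0034180915756548877
```

The tilt is 40°, as planned. I reverse the path, then lift clear.

```bash
python3 -m crank '[[-1,0,6.5,-9,0],[-1,0,15,-18,0],[-1,0,24,-26,0],[-1,0,32,-33,0],[-1,0,41,-40,0],[-1,0,51,-45,0],[-1,0,61,-51,0],[-1,0,70,-58,0],[-1,0,72,-66,0],[-1,0,72,-76,0],[-1,0,72,-84,0],[-1,0,72,-88,0]]' 20
python3 - <<'E'
from h import *
p,d=vision.read_camera("side");np.savez("/tmp/s6",p=p,d=d)
cv2.imwrite("pics/s6.png",cv2.resize(p[150:400,170:420,::-1],None,fx=2,fy=2))
E
```

```text
time: 10.48
tool_pos: [0.5384, 0.2792, 0.453]
tool_rot: [3.14, -0.0, 1.571]
contact_force: [-0.1, -0.3, -3.6]
opening: 0.0136
grip_force: 20.0
```

View pics/s6.png

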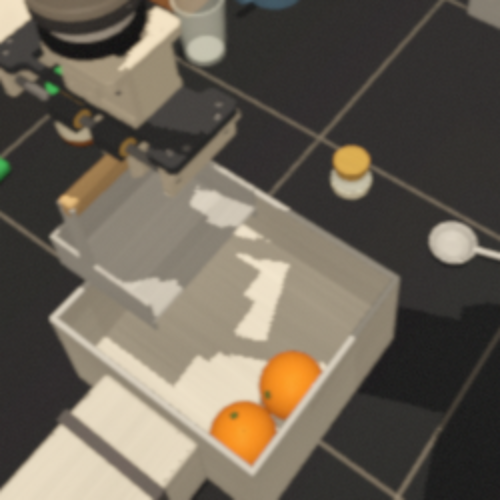

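The tray is level and empty, and both oranges are still in the hopper. I carry it back to where it stood.

```bash
python3 -m crank '[[-1,-4,-1,-2,0],[-1,-12,-3,-4,0],[-1,-24,-6,-5,0],[-1,-40,-10,-5,0],[-1,-60,-14,-5,0],[-1,-82,-18,-5,0],[-1,-106,-22,-5,0],[-1,-130,-26,-5,0],[-1,-154,-30,-5,0],[-1,-178,-34,-5,0],[-1,-202,-38,-5,0],[-1,-226,-42,-5,0]]' 20
python3 -m crank '[[-1,-24,-4,0,0],[-1,-48,-8,0,0],[-1,-72,-13,0,0],[-1,-94,-18,0,0],[-1,-114,-23,0,0],[-1,-130,-27,0,0],[-1,-144,-30,0,0],[-1,-154,-32,0,0],[-1,-158,-33,0,0],[-1,-159,-33,0,0],[-1,-159,-33,0,0]]' 20
python3 -m crank '[[-1,0,0,5,0],[-1,0,0,15,0],[-1,0,0,30,0],[-1,0,0,48,0],[-1,0,0,68,0],[-1,0,0,88,0],[-1,0,0,108,0],[-1,0,0,126,0],[-1,0,0,142,0],[-1,0,0,153,0],[-1,0,0,160,0],[-1,0,0,160,0]]' 20
```

```text
time: 11.53
tool_pos: [0.4955, 0.0513, 0.4567]
tool_rot: [-3.141, 0.0, 1.57]
contact_force: [0.0, -0.5, -3.2]
opening: 0.0138
grip_force: 20.0
time: 12.45
tool_pos: [0.4635, -0.1058, 0.4567]
tool_rot: [3.142, -0.0, 1.57]
contact_force: [-1.0, 0.7, -3.5]
opening: 0.0138
grip_force: 20.0
time: 13.45
tool_pos: [0.4634, -0.1051, 0.2952]
tool_rot: [-3.139, -0.001, 1.572]
contact_force: [-1.4, -0.5, -4.0]
opening: 0.0141
grip_force: 20.0
```

```bash
python3 -m crank '[[-1,0,0,2,0],[-1,0,0,4,0],[-1,0,0,6,0],[-1,0,0,7,0],[-1,0,0,8,0],[-1,0,0,8,0],[-1,0,0,8,0]]' 10
```

```text
time: 14.03
tool_pos: [0.4637, -0.1059, 0.2889]
tool_rot: [3.141, 0.0, 1.571]
contact_force: [-0.3, 0.7, -3.7]
opening: 0.014
grip_force: 10.0
```

```bash
python3 -m crank '[[-1,0,0,1,0],[-1,0,0,2,0],[-1,0,0,3,0],[-1,0,0,3,0]]' 10
python3 -m crank '[[-1,0,0,1,0],[-1,0,0,2,0],[-1,0,0,2,0]]' 10
```

```text
time: 14.37
tool_pos: [0.4636, -0.1058, 0.2855]
tool_rot: [-3.141, -0.0, 1.571]
contact_force: [-0.6, 0.4, -3.6]
opening: 0.0141
grip_force: 10.0
time: 14.62
tool_pos: [0.4638, -0.1058, 0.2846]
tool_rot: [3.141, 0.0, 1.571]
contact_force: [-1.8, 1.1, 6.1]
opening: 0.0139
grip_force: 10.0
```

Contact: the force reversed to +6 N, so the tray stands on the counter. I open slowly and rise.

```bash
python3 -m crank '[[-0.6,0,0,0,0],[-0.5,0,0,0,0],[-0.3,0,0,0,0],[0,0,0,0,0],[0.3,0,0,0,0],[0.6,0,0,0,0],[0.6,0,0,0,0],[0.6,0,0,0,0]]'
python3 -m crank '[[0.6,0,0,-5,0],[0.6,0,0,-15,0],[0.6,0,0,-30,0],[0.6,0,0,-50,0],[0.6,0,0,-75,0],[0.6,0,0,-100,0],[0.6,0,0,-120,0],[0.6,0,0,-135,0],[0.6,0,0,-145,0],[0.6,0,0,-150,0],[0.6,0,0,-150,0],[0.6,0,0,-150,0]]'
python3 - <<'E'
from h import *
np.set_printoptions(precision=4,suppress=True)
p,d=vision.read_camera("side");cv2.imwrite("pics/s7.png",p[:,:,::-1])
W=cloud("side",p,d);X,Y,Z=np.moveaxis(W,-1,0)
b=(Z>.105)&(Z<.16)&(X>.4)&(X<.53)&(Y>-.2)&(Y<0);B=W[b];print(b.sum(),B.min(0),B.max(0),B.mean(0))
E
```

```text
time: 15.28
tool_pos: [0.4637, -0.1059, 0.2837]
tool_rot: [-3.142, 0.0, 1.571]
contact_force: [-0.3, 1.0, 0.1]
opening: 0.058
grip_force: 0.0
time: 16.28
tool_pos: [0.4635, -0.1058, 0.4334]
tool_rot: [-3.141, -0.0, 1.571]
contact_force: [-0.4, -0.6, -0.6]
opening: 0.0732
grip_force: 0.0
446 [ 0.4548 -0.1746  0.1051] [ 0.4722 -0.0312  0.139 ] [ 0.461  -0.0942  0.1296]
```

View pics/s7.png

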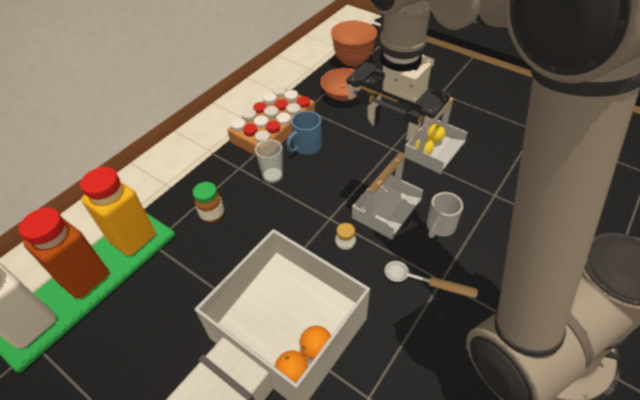

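The empty tray stands upright at (388,205), the bar top is at about 0.134 m, both oranges are in the hopper at (291,365) and (316,341), and the gripper is clear.

```bash
python3 -c "
from cell import ticket
print(ticket.hand_in())"
```

```text
the job is handed in; nothing more can be done
None
```

I handed the job in at about 16 s: both oranges are in the hopper, the empty tray stands upright where it started, about 0.39 m from the hopper's centre, and the gripper is clear; hand-in returned no verdict.

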